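# Pull out the laundry hamper's telescopic handle and tip it back ready to roll

## Task

Get the rolling laundry hamper ready to wheel away: squeeze the release button in its handle's grip, pull the handle up past the first stop to the second (fully out), and let the button come out again so that the handle locks there. Then, with the grip firmly in hand, tip the hamper back towards you on its wheels until its front feet hang about 3 cm off the floor, and finish holding it still like that; leave the goods on the counter alone.

Things in the scene. Friction and masses are not known exactly. Their poses are not given: they have to be found in the camera images.
- hamper: Rolling laundry hamper on the floor in the counter's bay: grey closed tub 330 deep (x), 400 wide, lid 10 mm above the counter, 120 mm wheels on the near side (braked), feet on the far side. Origin: on the floor (z=-0.75 m) under the upright hamper's grip. x: from handle to tub, away from the robot; y: along grip and axle; z up. These axes turn with its yaw but do not tip
- grip_mid (a point): Centre of the handle's grip: black bar, 216 mm long (y), 24 thick (x), 28 high (z), on two 16 mm steel tubes at y = -95 and +95 mm; the bar is plain for |y| 30 to 80 mm. Free from above; stowed, it is 75 mm above the counter, 65 above the lid. Axes as the hamper's, but tipping with it; the handle slides along z
- button_face (a point): Centre of the face of the grey release button in the middle of the grip's near side (towards -x, the robot). 50 mm long (y), 18 high (z), 7 mm proud of the bar when out: its face is then 19 mm from grip_mid, and 12.5 mm when fully in. Pinching the grip across x here presses it: 31 mm across with it out, 24.5 with it in
- axle_mid (a point): Middle of the wheel axle about which the hamper tips: 30 mm behind the grip towards the tub (+x) and 60 mm above the floor, 0.69 m below the counter top. Axes as the hamper's, tipping with it
- pull_handle (a joint): How far the handle is pulled up, m. 0 stowed; 0.110 first stop; 0.220 second stop = fully out, hard end (at rest 0.218 to 0.222). Button out: locked at each of these (holds 20 N or more). Button held in: slides past the first stop. Let go in between: the handle sinks slowly, and clicks in at the next stop it reaches. Pulling takes about 7 N
- trigger (a joint): How far the release button is pressed in, m: 0 out, 0.0065 fully in; the lock frees beyond 0.004. Spring: 3 N to start it, 8 N fully in. Let go between stops it comes out only to about 0.002; it comes right out, to 0, only where the handle locks
- hamper_tip (a joint): How far the hamper is tipped back about its axle, rad: 0 on its feet; positive: grip comes towards the robot (-x) and the feet, 0.30 m beyond the axle, lift: 0.11 = 33 mm up. The extended grip is 0.985 m above the axle, so 0.11 brings it 108 mm nearer and 9 mm lower. Takes 3 to 9 N there; let go, the hamper drops back on its feet
- jug: White detergent jug, 110 mm across (handle to 75 mm from its axis), 220 high, on the counter beside the bay: leave alone. Origin: centre of its underside
- tablet_box: Carton of washing tablets, 80 x 130 x 110 mm high, on the counter beside the bay: leave alone. Origin: centre of its underside
- clip_jar: Glass jar, 80 mm across, 120 high, on the counter: leave alone. Origin: centre of its underside

How it is judged:
By the outcome, as a careful person would: the job done as asked, in the order asked, and still so for the second after the job is handed in, while the arm keeps its last pose, push and grip.
It also fails if it takes over 48 s, if anything falls off the work surface, if the arm or the gripper's body presses on something with over 40 N, if the wrist force passes 120 N, or if a joint passes its speed limit or range.

## Robot

A 7-joint arm with a two-finger parallel gripper is mounted at the origin on the work surface. World frame = base frame: x ahead of the robot, y to its left, z up, the work surface at z = 0. Lengths are in m, angles in rad, forces in N, time in s.
With the tool pointing down it reaches from about 0.425 to 0.875 m from the base axis. Payload 4.7 kg.
Tool frame: the origin (TCP) lies between the finger pads, 19 mm behind the fingertips; this is the grasp point; z points along the fingers, y is the line along which they close (so a half turn about z gives the same grasp; the last joint's range is limited). The gripper opens to 87 mm and grips with 3 to 60 N. Pads are 19 mm wide; open, the fingers measure 117 mm over their backs; the gripper's body (75 mm by 190 mm) begins 51 mm behind the grasp point.
Start: joints at [1.313, 0.321, -0.07, 1.45, 0.023, 1.371, -0.057], TCP at [0.174, -0.626, 0.241] pointing down, gripper open.
Joint ranges: [-2.86, 2.86], [-0.3, 2.09], [-1.38, 1.24], [0.06, 2.45], [-1.56, 4.7], [0.09, 2.05], [-2.69, 2.69]. Speed limits (rad/s): [2.57, 2.57, 3.14, 3.14, 3.14, 3.14, 3.14].

## Interface

Orientations are given as a unit quaternion [w, x, y, z].
In Python, from workcell import r, grab_frame gives the robot as it stands.
- The arm moves only by the tool move_arm, never from a script. Its argument "rows" is a list of rows, each a list of 2 entries, a list of its own where there are three numbers: the shift along the world's x, y, z in m, then the turn, a rotation vector about the world's x, y, z in rad. A call has 1 to 5 rows; each row is the pose to reach, as a shift and turn from the pose commanded when the call began; what a row does not reach only later rows make up. A row lasts 1/10 s, in which the tool goes at most 50 mm and 8.59 degrees, less where a joint would pass 70% of its speed; a pose out of reach is approached as far as the arm can. A call with a gripper value outside its range is refused whole. "grip" is the finger opening in m, from 0 to 0.087, set as the call begins (left out, the last holds). The fingers move at their own pace and stop on an object; the grip force is fixed at half the most. Time passes only in rows, so rows that repeat a pose let the fingers close. It gives the time, the measured TCP pose, the force, the opening and the grip force at its end, in the units of the state.
- r.read_state(): the state, without advancing time (a new reading comes with each control period).
- grab_frame(name): name is "side" or "top"; returns a dict with "color" (480x640x3 uint8, red, green, blue), "fx", "fy", "cx", "cy" (pixels), "k1" (the pictures are not rectified: a ray, as slopes to the right and down, at radius r is drawn at 1 + k1 r^2 times it, then the intrinsics apply), "R" (3x3) and "t" (3): a world point X has camera coordinates R X + t. Camera axes: x right, y down, z forward; pixel columns grow to the right and rows downward; lengths in m; the calibration is good to about 2 mm. A picture is of the moment at which its call begins. There is no depth.
- r.hand_in(): hands the job in; it is judged then, once.
The state is a dict: "time": time; "qpos": joint angles; "joint_velocities": joint speeds; "joint_efforts": joint torques, N m; "position": TCP position; "ee_rot": TCP orientation; "contact_force": force on the tool from outside, world axes, zero at the start; "torque": the same for the moment, N m; "grip_width": finger opening in m; "grasp_force": force on a finger pad.
Only numpy, scipy, OpenCV 4.12 (cv2) and the standard library are available. Lean on these libraries where they do the work, as an engineer would, in place of code of your own. Each camera call takes 0.05 s, during which the arm holds its last target. There are 200 camera calls.

## Working session

There is one attempt and no reset: what is moved stays moved. The work goes in short steps, Python scripts to look and compute and a tool call to move; the robot and the scene stay as the last step left them, time stands still between calls to the robot, and variables do not carry over. Pictures are saved under pics/ and viewed, at most 10 in all, crops included, and the job is handed in when it is done.

Besides the shell and the picture viewer there is one more tool, called after "Call:" by a JSON object that holds its "name" and its "arguments", one argument or row to a line. move_arm: Moves the arm, as the interface text tells. Its arguments: {"type":"object","properties":{"rows":{"type":"array","items":{"type":"array"}},"grip":{"type":"number"}},"required":["rows"]}

```bash
ls; mkdir -p pics; cat > h.py <<'E'
import numpy as np, cv2
from workcell import r, grab_frame
def ray(f,u,v):
    K=np.array([[f["fx"],0,f["cx"]],[0,f["fy"],f["cy"]],[0,0,1.]])
    x=np.array([(u-f["cx"])/f["fx"],(v-f["cy"])/f["fy"]]); d=x.copy()
    for _ in range(20): d=x/(1+f["k1"]*(d@d))
    R=np.array(f["R"]);t=np.array(f["t"])
    o=-R.T@t; w=R.T@np.array([d[0],d[1],1]); return o,w/np.linalg.norm(w)
def onz(f,u,v,z):
    o,w=ray(f,u,v); return o+w*(z-o[2])/w[2]
def tri(f1,p1,f2,p2):
    o1,a=ray(f1,*p1);o2,b=ray(f2,*p2)
    s=np.linalg.lstsq(np.c_[a,-b],o2-o1,rcond=None)[0]
    P,Q=o1+s[0]*a,o2+s[1]*b; return (P+Q)/2,np.linalg.norm(P-Q)
def save(f,n): cv2.imwrite("pics/"+n,f["color"][:,:,::-1])
E
python3 - <<'E'
from h import *
import pickle
fs={n:grab_frame(n) for n in("side","top")}
pickle.dump(fs,open("f0.pkl","wb"))
for n,f in fs.items():
    save(f,n+"0.png"); print(n,{k:f[k] for k in f if k!="color"})
s=r.read_state(); print(s)
E
```

```text
pics
side {'fx': 533.8043648293119, 'fy': 533.8043648293119, 'cx': 318.4573134399725, 'cy': 232.69289344075517, 'k1': -0.10277081213629895, 'R': array([[-0.84147141, -0.54028043,  0.00478784],
       [-0.51156341,  0.79383137, -0.32883832],
       [ 0.17386417, -0.27915733, -0.9443741 ]]), 't': array([0.40495591, 0.17762201, 1.22475431])}
top {'fx': 601.1442794807443, 'fy': 601.1442794807443, 'cx': 311.12589010161605, 'cy': 245.27385478678835, 'k1': -0.2079103377783592, 'R': array([[ 1.14598740e-02, -9.99934081e-01, -7.11161099e-04],
       [-9.83329164e-01, -1.11404921e-02, -1.81492825e-01],
       [ 1.81472939e-01,  2.77919037e-03, -9.83392012e-01]]), 't': array([0.00896822, 0.41899227, 1.79803263])}
{'time': 0.1, 'qpos': array([ 1.3130671 ,  0.32175756, -0.07005753,  1.45156183,  0.02256651,
        1.37079047, -0.0568785 ]), 'joint_velocities': array([-0.00308543,  0.00035773,  0.00083171, -0.00154209,  0.00057527,
       -0.00057518, -0.00027062]), 'joint_efforts': array([ 7.46634464e-05, -4.92571235e+01, -4.05735746e-01, -3.13398421e+01,
       -6.40459196e-02,  3.94616753e-02,  5.79726816e-05]), 'position': array([ 0.17434593, -0.62569875,  0.24026056]), 'ee_rot': array([-8.52277746e-04,  9.90776292e-01,  1.35504947e-01, -1.51356814e-04]), 'contact_force': array([ 0.71210521, -0.54839381, -0.79008589]), 'torque': array([-0.01410853,  0.03528923,  0.0349241 ]), 'grasp_force': 0.0, 'grip_width': 0.08700961362576487}
```

View pics/side0.png

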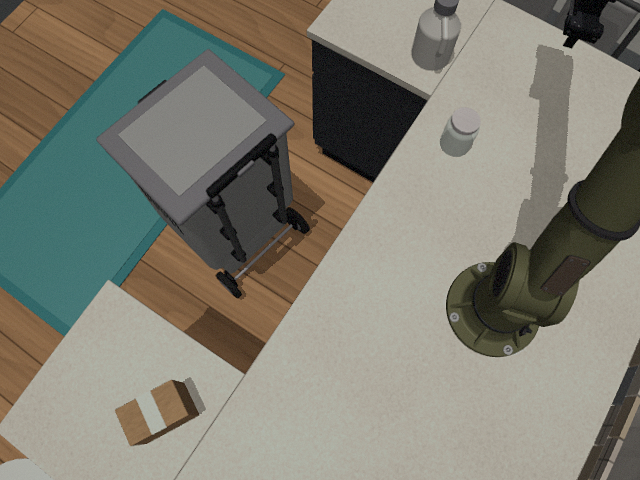

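View pics/top0.png

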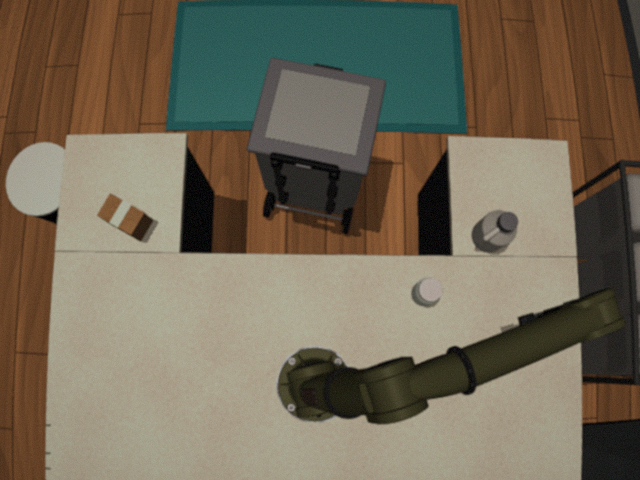

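The side view shows the grip as a black bar from about (212,190) to (275,142), and the top view from (273,158) to (340,170). The jug, jar and carton are well clear of it.

```bash
python3 - <<'E'
from h import *
import pickle
fs=pickle.load(open("f0.pkl","rb"))
S,T=fs["side"],fs["top"]
a=cv2.resize(S["color"][125:205,200:290],None,fx=4.4,fy=4.4,interpolation=cv2.INTER_CUBIC)
b=cv2.resize(T["color"][145:185,262:350],None,fx=4.5,fy=4.5,interpolation=cv2.INTER_CUBIC)
c=np.zeros((a.shape[0]+b.shape[0],400,3),np.uint8); c[:a.shape[0],:a.shape[1]]=a; c[a.shape[0]:,:b.shape[1]]=b
c=np.clip(c.astype(float)*1.8,0,255).astype(np.uint8)
cv2.imwrite("pics/crop0.png",c[:,:,::-1])
# bar at z=0.075: plane cast of rough ends
for f,ps in((S,[(212,190),(275,142)]),(T,[(273,158),(340,170)])):
    E=[onz(f,*p,0.085) for p in ps]; print(np.round(E,3),np.linalg.norm(E[0]-E[1]))
print(tri(S,(243.5,166),T,(306.5,164)))
E
```

```text
[[ 0.69   0.132  0.085]
 [ 0.637 -0.05   0.085]] 0.1893840392707236
[[ 0.682  0.134  0.085]
 [ 0.645 -0.072  0.085]] 0.2091526774646755
(array([0.67503663, 0.03130804, 0.05318374]), np.float64(0.0024599884829125574))
```

View pics/crop0.png

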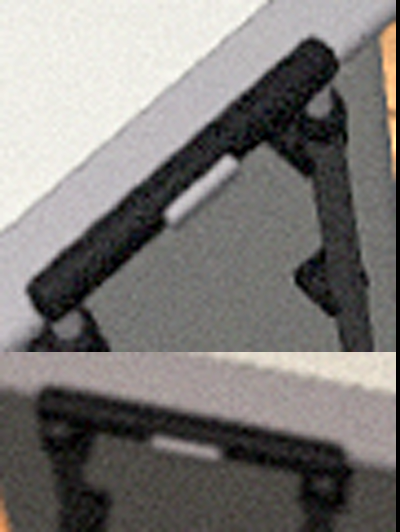

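The crop shows the black bar lying along its tubes, with the light button on the near side. The button is at about (245.2,167.7) in the side view and (303.4,165.7) in the top view.

```bash
python3 - <<'E'
from h import *
import pickle
fs=pickle.load(open("f0.pkl","rb"))
S,T=fs["side"],fs["top"]
def cen(f,box,lo):
    u0,v0,u1,v1=box; g=cv2.cvtColor(f["color"],cv2.COLOR_RGB2GRAY)[v0:v1,u0:u1]
    return g
bs,bt=(245.2,167.7),(303.4,165.7)
print("button",tri(S,bs,T,bt))
# dark mask bar top view & side view, fit line along the bar
for n,f,p0,p1 in(("side",S,(208.3,193.9),(273.5,136.)),("top",T,(270.8,157.1),(338.5,168.7))):
    g=cv2.cvtColor(f["color"],cv2.COLOR_RGB2GRAY).astype(np.float32)
    p0,p1=np.array(p0),np.array(p1); L=np.linalg.norm(p1-p0); d=(p1-p0)/L; nrm=np.array([-d[1],d[0]])
    tt=np.arange(-8,L+8,.5); ss=np.arange(-8,8.1,.5)
    P=p0+tt[:,None,None]*d+ss[None,:,None]*nrm
    W=cv2.remap(g,P[...,0].astype(np.float32),P[...,1].astype(np.float32),cv2.INTER_LINEAR)
    # width profile between 0.15L..0.35L and .65..0.85
    for a,b in((.2,.36),(.64,.8)):
        print(n,a,np.round(W[(tt>a*L)&(tt<b*L)].mean(0)).astype(int))
    c=np.abs(ss)<2; print("ends",np.round(W[:, (ss>-3)&(ss<-1)].mean(1)).astype(int)[[*range(0,40),*range(-40,0)]])
for n,f in fs.items():
    pass
m=[tri(S,p,T,q) for p,q in(((208.3,193.9),(270.8,157.1)),((273.5,136.),(338.5,168.7)))]
print(m,np.linalg.norm(m[0][0]-m[1][0]))
E
```

```text
button (array([0.66115739, 0.04033283, 0.07556804]), np.float64(0.0006689761315590948))
side 0.2 [105 105 104  99  85  64  41  25  19  19  21  24  26  28  30  29  27  25
  24  21  18  15  11   9   8   7   8  20  39  54  63  66  66]
side 0.64 [103 103 105 104  95  76  50  29  19  16  17  18  18  21  24  25  24  21
  19  17  15  14  14  12   9   8   8  13  23  33  38  41  43]
ends [105 104 103 104 105 106 106 105 104 104 105 104 100  91  74  49  26  13
  14  17  22  28  30  30  28  26  27  27  27  28  26  24  23  26  28  27
  27  27  28  28  21  23  23  21  20  23  24  22  21  21  21  21  22  21
  18  17  22  27  25  23  20  17  17  20  31  55  79  95 102 103 103 102
 102 101 102 102 103 102 101 101]
top 0.2 [87 88 87 82 74 62 48 34 22 16 14 16 19 22 23 21 16 13 11 10 11 13 19 28
 35 39 40 39 39 40 41 41 41]
top 0.64 [88 88 88 88 86 82 74 61 47 33 21 14 14 17 21 22 22 20 16 12 10  9  8 12
 20 28 34 38 41 42 42 41 40]
ends [48 46 46 46 48 51 51 49 48 49 48 46 43 35 27 20 16 19 21 22 22 20 19 19
 18 20 22 23 23 22 22 22 22 21 21 20 18 19 20 19 16 15 16 17 18 19 19 18
 16 13 12 16 19 19 17 16 16 19 21 22 28 39 50 59 66 70 75 79 82 81 81 82
 82 82 81 81 82 81 80 80]
[(array([0.6901435 , 0.142096  , 0.07875031]), np.float64(0.006551696564767048)), (array([ 0.65441041, -0.06793356,  0.071086  ]), np.float64(0.0010330918199754013))] 0.21318539400051303
```

```bash
python3 - <<'E'
from h import *
import pickle
fs=pickle.load(open("f0.pkl","rb"))
S,T=fs["side"],fs["top"]
for n,f,p0,p1 in(("side",S,(208.3,193.9),(273.5,136.)),("top",T,(270.8,157.1),(338.5,168.7))):
    g=cv2.cvtColor(f["color"],cv2.COLOR_RGB2GRAY).astype(np.float32)
    p0,p1=np.array(p0),np.array(p1); L=np.linalg.norm(p1-p0); d=(p1-p0)/L; nrm=np.array([-d[1],d[0]])
    pts=[]
    for t in np.arange(.12*L,.88*L,1):
        ss=np.arange(-10,0,.1); P=(p0+t*d+ss[:,None]*nrm).astype(np.float32)
        w=cv2.remap(g,P[:,:1],P[:,1:],cv2.INTER_LINEAR).ravel()
        s=ss[np.argmax(w<58)]; pts.append(onz(f,*(p0+t*d+s*nrm),0.086)[:2])
    pts=np.array(pts); k=np.polyfit(pts[:,1],pts[:,0],1); res=np.std(pts[:,0]-np.polyval(k,pts[:,1]))
    print(n,"yaw",-np.arctan(k[0]),"far edge x at y=.037",np.polyval(k,.037),"res",res)
    # button: bright blob near
R=cv2.Rodrigues
from scipy.spatial.transform import Rotation as Ro
q=r.read_state()["ee_rot"]; M=Ro.from_quat([q[1],q[2],q[3],q[0]]).as_matrix(); print(np.round(M,3))
E
```

```text
side yaw -0.20245618807997307 far edge x at y=.037 0.6825294567901297 res 0.0002685607148403856
top yaw -0.20321322317134535 far edge x at y=.037 0.6824299325207663 res 0.0002619093897187957
[[ 0.963  0.269 -0.001]
 [ 0.269 -0.963  0.002]
 [-0.    -0.002 -1.   ]]
```

Call:
{"name": "move_arm", "arguments": {
  "rows": [
    [[0, 0, 0.045], [0, 0, 0]],
    [[0, 0, 0.09], [0, 0, 0.05]],
    [[0.027, 0.036, 0.1], [0, 0, 0.1]],
    [[0.054, 0.072, 0.1], [0, 0, 0.16]],
    [[0.081, 0.108, 0.1], [0, 0, 0.22]]
  ],
  "grip": 0.087
}}

```text
time: 0.6
position: [0.2562, -0.517, 0.3415]
ee_rot: [0.0, 0.97, 0.244, 0.0]
contact_force: [0.7, -0.2, 0.5]
grip_width: 0.0871
grasp_force: 0.0
```

Call:
{"name": "move_arm", "arguments": {
  "rows": [
    [[0.027, 0.036, 0], [0, 0, 0.06]],
    [[0.054, 0.072, 0], [0, 0, 0.12]],
    [[0.081, 0.108, 0], [0, 0, 0.18]],
    [[0.108, 0.144, 0], [0, 0, 0.24]],
    [[0.135, 0.18, 0], [0, 0, 0.3]]
  ]
}}

```text
time: 1.1
position: [0.3911, -0.3364, 0.341]
ee_rot: [-0.0, 0.922, 0.387, -0.0]
contact_force: [0.2, -0.6, -0.4]
grip_width: 0.0868
grasp_force: 0.0
```

Call:
{"name": "move_arm", "arguments": {
  "rows": [
    [[0.027, 0.036, 0], [0, 0, 0.06]],
    [[0.054, 0.072, 0], [0, 0, 0.12]],
    [[0.081, 0.108, 0], [0, 0, 0.18]],
    [[0.108, 0.144, 0], [0, 0, 0.24]],
    [[0.135, 0.18, 0], [0, 0, 0.3]]
  ]
}}

```text
time: 1.6
position: [0.5261, -0.1566, 0.3411]
ee_rot: [0.0, 0.854, 0.52, -0.0]
contact_force: [0.9, -0.9, 0.4]
grip_width: 0.0873
grasp_force: 0.0
```

Call:
{"name": "move_arm", "arguments": {
  "rows": [
    [[0.027, 0.036, 0], [0, 0, 0.06]],
    [[0.054, 0.072, 0], [0, 0, 0.12]],
    [[0.081, 0.108, -0.01], [0, 0, 0.18]],
    [[0.114, 0.151, -0.02], [0, 0, 0.24]],
    [[0.14, 0.186, -0.04], [0, 0, 0.274]]
  ]
}}

```text
time: 2.1
position: [0.6655, 0.0273, 0.303]
ee_rot: [0.001, 0.775, 0.632, 0.001]
contact_force: [1.4, -0.5, 0.2]
grip_width: 0.0874
grasp_force: 0.0
```

Call:
{"name": "move_arm", "arguments": {
  "rows": [
    [[0.006, 0.007, -0.04], [0, 0, 0]],
    [[0.006, 0.007, -0.08], [0, 0, 0]],
    [[0.006, 0.007, -0.12], [0, 0, 0]],
    [[0.006, 0.007, -0.14], [0, 0, 0]],
    [[0.006, 0.007, -0.14], [0, 0, 0]]
  ]
}}

```text
time: 2.6
position: [0.6672, 0.032, 0.1578]
ee_rot: [-0.002, 0.776, 0.631, -0.003]
contact_force: [-0.1, -0.4, -0.4]
grip_width: 0.087
grasp_force: 0.0
```

```bash
python3 - <<'E'
from h import *
S,T=grab_frame("side"),grab_frame("top")
a=cv2.resize(S["color"][90:240,160:310],None,fx=2.6,fy=2.6,interpolation=cv2.INTER_CUBIC)
b=cv2.resize(T["color"][100:250,230:380],None,fx=2.6,fy=2.6,interpolation=cv2.INTER_CUBIC)
c=np.clip(np.hstack([a,b]).astype(float)*1.6,0,255).astype(np.uint8)
cv2.imwrite("pics/c1.png",c[:,:,::-1])
print(r.read_state()["position"])
E
```

```text
[0.66998136 0.03265958 0.1627203 ]
```

View pics/c1.png

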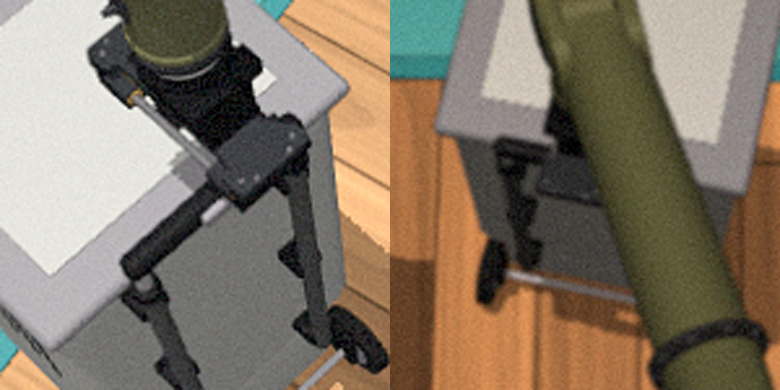

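The crop shows the gripper centred over the bar, closing across it, with one finger each side. Next I descend.

Call:
{"name": "move_arm", "arguments": {
  "rows": [
    [[0.004, 0.004, -0.025], [0, 0, 0]],
    [[0.004, 0.004, -0.05], [0, 0, 0]],
    [[0.004, 0.004, -0.075], [0, 0, 0]],
    [[0.004, 0.004, -0.087], [0, 0, 0]],
    [[0.004, 0.004, -0.087], [0, 0, 0]]
  ]
}}

```text
time: 3.2
position: [0.6736, 0.0365, 0.0751]
ee_rot: [-0.0, 0.776, 0.631, -0.0]
contact_force: [-0.4, 1.2, 0.3]
grip_width: 0.0875
grasp_force: 0.0
```

Call:
{"name": "move_arm", "arguments": {
  "rows": [
    [[0, 0, 0], [0, 0, 0]],
    [[0, 0, 0], [0, 0, 0]],
    [[0, 0, 0], [0, 0, 0]]
  ],
  "grip": 0.04
}}

```text
time: 3.5
position: [0.6748, 0.0368, 0.0771]
ee_rot: [0.001, 0.776, 0.631, 0.001]
contact_force: [-0.4, 0.4, -0.3]
grip_width: 0.0705
grasp_force: 0.0
```

Call:
{"name": "move_arm", "arguments": {
  "rows": [
    [[0, 0, -0.001], [0, 0, 0]],
    [[0, 0, -0.001], [0, 0, 0]],
    [[0, 0, -0.001], [0, 0, 0]],
    [[0, 0, -0.001], [0, 0, 0]],
    [[0, 0, -0.001], [0, 0, 0]]
  ]
}}

```text
time: 4.0
position: [0.6737, 0.0367, 0.0744]
ee_rot: [-0.0, 0.776, 0.631, -0.0]
contact_force: [-2.1, 0.6, 1.0]
grip_width: 0.0409
grasp_force: 0.6
```

Call:
{"name": "move_arm", "arguments": {
  "rows": [
    [[0, 0, 0], [0, 0, 0]],
    [[0, 0, 0], [0, 0, 0]],
    [[0, 0, 0], [0, 0, 0]]
  ],
  "grip": 0.034
}}

```text
time: 4.3
position: [0.6729, 0.0369, 0.0743]
ee_rot: [-0.001, 0.776, 0.631, -0.001]
contact_force: [-4.5, 0.4, 2.1]
grip_width: 0.0345
grasp_force: 2.4
```

Call:
{"name": "move_arm", "arguments": {
  "rows": [
    [[-0.004, 0.001, 0], [0, 0, 0]],
    [[-0.004, 0.001, 0], [0, 0, 0]]
  ]
}}

```text
time: 4.5
position: [0.6703, 0.0378, 0.0745]
ee_rot: [0.001, 0.776, 0.631, 0.001]
contact_force: [1.2, 0.1, 0.4]
grip_width: 0.0338
grasp_force: 0.0
```

Call:
{"name": "move_arm", "arguments": {
  "rows": [
    [[0, 0, 0], [0, 0, 0]],
    [[0, 0, 0], [0, 0, 0]],
    [[0, 0, 0], [0, 0, 0]],
    [[0, 0, 0], [0, 0, 0]],
    [[0, 0, 0], [0, 0, 0]]
  ],
  "grip": 0.0
}}

```text
time: 5.0
position: [0.6721, 0.0374, 0.0745]
ee_rot: [0.001, 0.776, 0.631, 0.002]
contact_force: [6.1, 0.9, -4.4]
grip_width: 0.024
grasp_force: 30.0
```

Call:
{"name": "move_arm", "arguments": {
  "rows": [
    [[0.003, 0, 0.01], [0, 0, 0]],
    [[0.003, 0, 0.025], [0, 0, 0]],
    [[0.003, 0, 0.04], [0, 0, 0]],
    [[0.003, 0, 0.055], [0, 0, 0]],
    [[0.003, 0, 0.07], [0, 0, 0]]
  ]
}}

```text
time: 5.5
position: [0.6722, 0.0374, 0.1456]
ee_rot: [-0.0, 0.776, 0.631, -0.001]
contact_force: [-0.5, -0.1, -9.4]
grip_width: 0.0242
grasp_force: 30.0
```

Call:
{"name": "move_arm", "arguments": {
  "rows": [
    [[0, 0, 0.015], [0, 0, 0]],
    [[0, 0, 0.03], [0, 0, 0]],
    [[0, 0, 0.045], [0, 0, 0]],
    [[0, 0, 0.06], [0, 0, 0]],
    [[0, 0, 0.075], [0, 0, 0]]
  ]
}}

```text
time: 6.0
position: [0.6722, 0.0374, 0.2204]
ee_rot: [-0.0, 0.776, 0.631, -0.001]
contact_force: [-3.3, -0.4, -9.5]
grip_width: 0.0239
grasp_force: 30.0
```

Call:
{"name": "move_arm", "arguments": {
  "rows": [
    [[-0.001, 0, 0.015], [0, 0, 0]],
    [[-0.001, 0, 0.03], [0, 0, 0]],
    [[-0.001, 0, 0.045], [0, 0, 0]],
    [[-0.001, 0, 0.058], [0, 0, 0]],
    [[-0.001, 0, 0.066], [0, 0, 0]]
  ]
}}

```text
time: 6.5
position: [0.6722, 0.0374, 0.2873]
ee_rot: [0.001, 0.776, 0.631, 0.0]
contact_force: [-1.5, -1.5, -7.5]
grip_width: 0.0244
grasp_force: 30.0
```

Call:
{"name": "move_arm", "arguments": {
  "rows": [
    [[0, 0, 0.003], [0, 0, 0]],
    [[0, 0, 0.006], [0, 0, 0]],
    [[0, 0, 0.009], [0, 0, 0]],
    [[0, 0, 0.009], [0, 0, 0]]
  ]
}}

```text
time: 6.9
position: [0.6721, 0.0374, 0.2948]
ee_rot: [0.0, 0.776, 0.631, 0.0]
contact_force: [-2.0, -0.8, -5.0]
grip_width: 0.0238
grasp_force: 30.0
```

Call:
{"name": "move_arm", "arguments": {
  "rows": [
    [[0, 0, 0.001], [0, 0, 0]],
    [[0, 0, 0.002], [0, 0, 0]],
    [[0, 0, 0.002], [0, 0, 0]]
  ]
}}

```text
time: 7.2
position: [0.6721, 0.0374, 0.296]
ee_rot: [0.0, 0.776, 0.631, 0.0]
contact_force: [0.9, -2.3, -9.7]
grip_width: 0.0243
grasp_force: 30.0
```

Call:
{"name": "move_arm", "arguments": {
  "rows": [
    [[0, 0, 0.001], [0, 0, 0]],
    [[0, 0, 0.002], [0, 0, 0]],
    [[0, 0, 0.002], [0, 0, 0]]
  ]
}}

```text
time: 7.5
position: [0.6721, 0.0374, 0.2961]
ee_rot: [-0.0, 0.776, 0.631, -0.0]
contact_force: [5.0, -1.7, -18.1]
grip_width: 0.0238
grasp_force: 30.0
```

Call:
{"name": "move_arm", "arguments": {
  "rows": [
    [[0, 0, 0.001], [0, 0, 0]],
    [[0, 0, 0.001], [0, 0, 0]]
  ]
}}

```text
time: 7.7
position: [0.672, 0.0374, 0.2961]
ee_rot: [-0.001, 0.776, 0.631, -0.001]
contact_force: [6.1, -0.9, -20.5]
grip_width: 0.0237
grasp_force: 30.0
```

The handle is at its hard end. Next I release the button and let it lock.

Call:
{"name": "move_arm", "arguments": {
  "rows": [
    [[0, 0, 0], [0, 0, 0]],
    [[0, 0, 0], [0, 0, 0]],
    [[0, 0, 0], [0, 0, 0]],
    [[0, 0, 0], [0, 0, 0]]
  ],
  "grip": 0.07
}}

```text
time: 8.1
position: [0.6731, 0.0386, 0.3026]
ee_rot: [0.002, 0.776, 0.631, 0.003]
contact_force: [0.7, -0.3, 0.1]
grip_width: 0.0484
grasp_force: 0.0
```

```bash
python3 - <<'E'
from h import *
S,T=grab_frame("side"),grab_frame("top")
a=cv2.resize(S["color"][80:240,150:310],None,fx=2.5,fy=2.5,interpolation=cv2.INTER_CUBIC)
b=cv2.resize(T["color"][100:260,230:390],None,fx=2.5,fy=2.5,interpolation=cv2.INTER_CUBIC)
c=np.clip(np.hstack([a,b]).astype(float)*1.6,0,255).astype(np.uint8)
cv2.imwrite("pics/c2.png",c[:,:,::-1])
s=r.read_state();print(s["position"],s["grip_width"],s["contact_force"])
E
```

```text
[0.67274769 0.03814933 0.30167089] 0.05615960335569141 [-0.06811946 -0.17580138 -0.44505657]
```

View pics/c2.png

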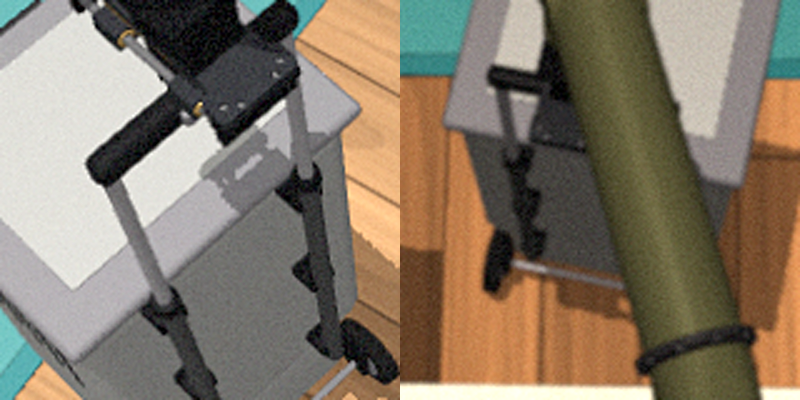

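The picture shows the steel tubes fully out and the gripper open around the middle of the bar. I move 55 mm along the bar to its plain part for the firm hold.

Call:
{"name": "move_arm", "arguments": {
  "rows": [
    [[0.004, 0.018, -0.004], [0, 0, 0]],
    [[0.007, 0.036, -0.007], [0, 0, 0]],
    [[0.011, 0.054, -0.007], [0, 0, 0]],
    [[0.011, 0.054, -0.007], [0, 0, 0]]
  ]
}}

```text
time: 8.6
position: [0.6821, 0.0981, 0.2919]
ee_rot: [-0.002, 0.773, 0.634, 0.001]
contact_force: [0.4, 0.9, 0.1]
grip_width: 0.0695
grasp_force: 0.0
```

Call:
{"name": "move_arm", "arguments": {
  "rows": [
    [[0, 0, 0], [0, 0, 0]],
    [[0, 0, 0], [0, 0, 0]],
    [[0, 0, 0], [0, 0, 0]],
    [[0, 0, 0], [0, 0, 0]],
    [[0, 0, 0], [0, 0, 0]]
  ],
  "grip": 0.03
}}

```text
time: 9.1
position: [0.6829, 0.0909, 0.2925]
ee_rot: [0.0, 0.776, 0.631, 0.0]
contact_force: [0.4, -0.5, -0.2]
grip_width: 0.038
grasp_force: 0.0
```

Call:
{"name": "move_arm", "arguments": {
  "rows": [
    [[0, 0, 0], [0, 0, 0]],
    [[0, 0, 0], [0, 0, 0]],
    [[0, 0, 0], [0, 0, 0]],
    [[0, 0, 0], [0, 0, 0]]
  ],
  "grip": 0.0
}}

```text
time: 9.5
position: [0.6833, 0.0913, 0.2925]
ee_rot: [0.0, 0.776, 0.631, 0.0]
contact_force: [1.9, -0.0, -0.9]
grip_width: 0.0238
grasp_force: 30.0
```

Next I test the lock with a gentle downward push.

Call:
{"name": "move_arm", "arguments": {
  "rows": [
    [[0, 0, -0.002], [0, 0, 0]],
    [[0, 0, -0.004], [0, 0, 0]],
    [[0, 0, -0.004], [0, 0, 0]],
    [[0, 0, -0.004], [0, 0, 0]]
  ]
}}

```text
time: 9.9
position: [0.6833, 0.0914, 0.2922]
ee_rot: [0.002, 0.776, 0.631, 0.001]
contact_force: [-0.7, -2.1, 12.1]
grip_width: 0.0235
grasp_force: 30.0
```

Call:
{"name": "move_arm", "arguments": {
  "rows": [
    [[0, 0, 0.002], [0, 0, 0]],
    [[0, 0, 0.004], [0, 0, 0]],
    [[0, 0, 0.004], [0, 0, 0]],
    [[0, 0, 0.004], [0, 0, 0]]
  ]
}}

```text
time: 10.3
position: [0.6833, 0.0913, 0.2925]
ee_rot: [0.0, 0.776, 0.631, 0.0]
contact_force: [2.9, -2.1, 1.2]
grip_width: 0.0237
grasp_force: 30.0
```

The handle is locked: it holds 12 N with no travel. Next I tip slowly to about 0.10 rad.

Call:
{"name": "move_arm", "arguments": {
  "rows": [
    [[-0.003, 0.0006, 0], [-0.0006, -0.003, 0]],
    [[-0.008, 0.0016, -0.0003], [-0.0016, -0.008, 0]],
    [[-0.013, 0.0027, -0.0006], [-0.0027, -0.013, 0]],
    [[-0.0185, 0.0038, -0.0008], [-0.0038, -0.0188, 0]],
    [[-0.0241, 0.005, -0.0011], [-0.005, -0.0245, 0]]
  ]
}}

```text
time: 10.8
position: [0.6594, 0.0962, 0.2914]
ee_rot: [0.01, 0.776, 0.631, 0.009]
contact_force: [5.4, -0.8, 1.7]
grip_width: 0.024
grasp_force: 30.0
```

Call:
{"name": "move_arm", "arguments": {
  "rows": [
    [[-0.0048, 0.001, -0.0003], [-0.001, -0.0049, 0]],
    [[-0.0096, 0.002, -0.0007], [-0.002, -0.0098, 0]],
    [[-0.0145, 0.003, -0.001], [-0.003, -0.0147, 0]],
    [[-0.0193, 0.004, -0.0013], [-0.004, -0.0196, 0]],
    [[-0.0241, 0.005, -0.0017], [-0.005, -0.0245, 0]]
  ]
}}

```text
time: 11.3
position: [0.6347, 0.1013, 0.2897]
ee_rot: [0.02, 0.776, 0.631, 0.016]
contact_force: [4.5, -1.4, 1.2]
grip_width: 0.0238
grasp_force: 30.0
```

Call:
{"name": "move_arm", "arguments": {
  "rows": [
    [[-0.0048, 0.001, -0.0004], [-0.001, -0.0049, 0]],
    [[-0.0096, 0.002, -0.0009], [-0.002, -0.0098, 0]],
    [[-0.0145, 0.003, -0.0013], [-0.003, -0.0147, 0]],
    [[-0.0193, 0.004, -0.0018], [-0.004, -0.0196, 0]],
    [[-0.0241, 0.005, -0.0022], [-0.005, -0.0245, 0]]
  ]
}}

```text
time: 11.8
position: [0.6101, 0.1064, 0.2873]
ee_rot: [0.029, 0.775, 0.63, 0.024]
contact_force: [3.5, -2.7, 1.5]
grip_width: 0.0237
grasp_force: 30.0
```

Call:
{"name": "move_arm", "arguments": {
  "rows": [
    [[-0.0055, 0.0011, -0.0006], [-0.0011, -0.0056, 0]],
    [[-0.011, 0.0023, -0.0012], [-0.0023, -0.0112, 0]],
    [[-0.017, 0.0035, -0.002], [-0.0035, -0.0173, 0]],
    [[-0.022, 0.0045, -0.0026], [-0.0045, -0.0224, 0]],
    [[-0.025, 0.005, -0.003], [-0.005, -0.0255, 0]]
  ]
}}

```text
time: 12.3
position: [0.5848, 0.1116, 0.2842]
ee_rot: [0.039, 0.775, 0.63, 0.032]
contact_force: [3.4, -3.6, 0.3]
grip_width: 0.0236
grasp_force: 30.0
```

Call:
{"name": "move_arm", "arguments": {
  "rows": [
    [[0, 0, 0], [0, 0, 0]],
    [[0, 0, 0], [0, 0, 0]],
    [[0, 0, 0], [0, 0, 0]],
    [[0, 0, 0], [0, 0, 0]],
    [[0, 0, 0], [0, 0, 0]]
  ]
}}

```text
time: 12.8
position: [0.5857, 0.1114, 0.2843]
ee_rot: [0.039, 0.775, 0.63, 0.032]
contact_force: [2.6, -2.9, 1.0]
grip_width: 0.024
grasp_force: 30.0
```

```bash
python3 - <<'E'
from h import *
S,T=grab_frame("side"),grab_frame("top")
a=cv2.resize(S["color"][60:260,110:310],None,fx=2,fy=2,interpolation=cv2.INTER_CUBIC)
b=cv2.resize(T["color"][80:280,200:400],None,fx=2,fy=2,interpolation=cv2.INTER_CUBIC)
c=np.clip(np.hstack([a,b]).astype(float)*1.6,0,255).astype(np.uint8)
cv2.imwrite("pics/c3.png",c[:,:,::-1])
s=r.read_state();p=s["position"];print(p,s["contact_force"],s["joint_velocities"])
d=-(p[:2]-[.6833,.0913])@[.979,-.202]; print("theta",np.arcsin(d/.985),"feet mm",300*d/.985)
E
```

```text
[0.58574433 0.11137849 0.2843492 ] [ 3.25783018 -3.10327585  0.27764385] [-8.00697340e-05  5.20728893e-04 -3.66688165e-04 -7.27442114e-04
  1.56992706e-03 -1.63543719e-03  1.46197467e-03]
theta 0.10125196179361688 feet mm 30.32371358429088
```

View pics/c3.png

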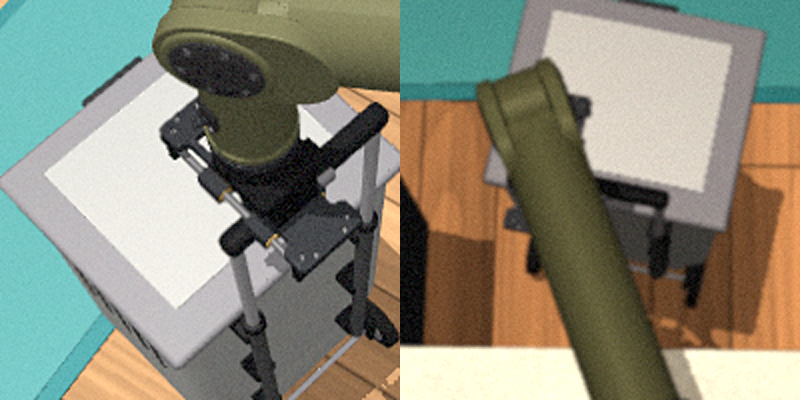

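The hamper is tipped back with its feet about 30 mm up. The handle is fully out, the button at crop (327,180) is free, and the bar is held at its plain part. The arm is still.

```bash
python3 -c "
from h import r
print(r.hand_in())"
```

```text
the job is handed in; nothing more can be done
None
```

I handed the job in at about 13 s: the handle is fully out and locked, and the arm is holding the hamper still by its grip, tipped back with its front feet about 30 mm off the floor.

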